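Put mismatched gift-box pairs right

TASK

The three small gift boxes have been packed with mismatched pairs. Swap the pieces round so that every box holds two of a kind (two jars, two canisters or two bottles; it does not matter which box gets which kind), one piece standing in each compartment. The bare felt pad is free for standing a piece on meanwhile; keep the pieces upright and set them down gently, do not drop them.

Things in the scene. Friction and masses are not known exactly. Their poses are not given: they have to be found in the camera images.
- jar_a_mid (a point): One of two identical loose pieces: white porcelain barrel jar with thin blue bands, a flat lid and a small knob on top; 84 mm tall, foot 38 mm across, widest 50 mm (straight-sided from 24 to 58 mm above its foot), 0.17 kg. The point is its centre, on the axis 42 mm above its foot; z runs up its axis. Standing in a box, its lowest 18 mm are below the rim: grip it from above at, or up to 12 mm above, this point.
- jar_b_mid (a point): One of two identical loose pieces: white porcelain barrel jar with thin blue bands, a flat lid and a small knob on top; 84 mm tall, foot 38 mm across, widest 50 mm (straight-sided from 24 to 58 mm above its foot), 0.17 kg. The point is its centre, on the axis 42 mm above its foot; z runs up its axis. Standing in a box, its lowest 18 mm are below the rim: grip it from above at, or up to 12 mm above, this point.
- canister_a_mid (a point): One of two identical loose pieces: plain grey metal canister, a straight round tube with a flat slip lid and no knob; 88 mm tall, 45 mm across, 0.11 kg. The point is its centre, on the axis 44 mm above its foot; z runs up its axis. Standing in a box, its lowest 18 mm are below the rim: grip it from above at, or up to 12 mm above, this point.
- canister_b_mid (a point): One of two identical loose pieces: plain grey metal canister, a straight round tube with a flat slip lid and no knob; 88 mm tall, 45 mm across, 0.11 kg. The point is its centre, on the axis 44 mm above its foot; z runs up its axis. Standing in a box, its lowest 18 mm are below the rim: grip it from above at, or up to 12 mm above, this point.
- bottle_a_mid (a point): One of two identical loose pieces: brown glass bottle with a straight round body 46 mm across up to 60 mm above its foot, a shoulder, and a narrow 25 mm brass cap on top; 88 mm tall, 0.15 kg. The point is its centre, on the axis 44 mm above its foot; z runs up its axis. Standing in a box, its lowest 18 mm are below the rim: grip it from above at, or up to 12 mm above, this point.
- bottle_b_mid (a point): One of two identical loose pieces: brown glass bottle with a straight round body 46 mm across up to 60 mm above its foot, a shoulder, and a narrow 25 mm brass cap on top; 88 mm tall, 0.15 kg. The point is its centre, on the axis 44 mm above its foot; z runs up its axis. Standing in a box, its lowest 18 mm are below the rim: grip it from above at, or up to 12 mm above, this point.
- box_1: Dark wooden gift-box base, lid off, fixed; the three are alike, any kind may go in any. Outside 86 (x) by 162 (y) by 26 mm high, floor 8 mm thick; a 6 mm divider parts it into two compartments 70 mm square, 18 mm deep, centred 38 mm either side of the box's centre along its y, one piece in each at the start. Fingers have room at its long sides (closing along its x), not between the pieces. Origin: centre of underside; z up.
- box_2: Dark wooden gift-box base, lid off, fixed; the three are alike, any kind may go in any. Outside 86 (x) by 162 (y) by 26 mm high, floor 8 mm thick; a 6 mm divider parts it into two compartments 70 mm square, 18 mm deep, centred 38 mm either side of the box's centre along its y, one piece in each at the start. Fingers have room at its long sides (closing along its x), not between the pieces. Origin: centre of underside; z up.
- box_3: Dark wooden gift-box base, lid off, fixed; the three are alike, any kind may go in any. Outside 86 (x) by 162 (y) by 26 mm high, floor 8 mm thick; a 6 mm divider parts it into two compartments 70 mm square, 18 mm deep, centred 38 mm either side of the box's centre along its y, one piece in each at the start. Fingers have room at its long sides (closing along its x), not between the pieces. Origin: centre of underside; z up.
- pad: Bare grey felt pad lying on the table, 110 mm square, 4 mm thick, fixed: the free spot, where a piece can stand for the time being. Origin: centre of its underside; its upper face is 4 mm higher.

How it is judged (in metres and radians):
At the end, for the whole second after the job is handed in: Both jars stand in one box, both canisters in another, both bottles in the third (any kind in any box), one piece per compartment, on its floor (height within 5 mm, within 60 mm of the box's centre from above), upright within 6 degrees, released and at rest (((horizontal distance between each of jar_a_mid, jar_b_mid and box_1 below 0.06 m and z of jar_a_mid in the frame of box_1 between 0.045 and 0.055 m and z of jar_b_mid in the frame of box_1 between 0.045 and 0.055 m) or (horizontal distance between each of jar_a_mid, jar_b_mid and box_2 below 0.06 m and z of jar_a_mid in the frame of box_2 between 0.045 and 0.055 m and z of jar_b_mid in the frame of box_2 between 0.045 and 0.055 m) or (horizontal distance between each of jar_a_mid, jar_b_mid and box_3 below 0.06 m and z of jar_a_mid in the frame of box_3 between 0.045 and 0.055 m and z of jar_b_mid in the frame of box_3 between 0.045 and 0.055 m)) and ((horizontal distance between each of canister_a_mid, canister_b_mid and box_1 below 0.06 m and z of canister_a_mid in the frame of box_1 between 0.047 and 0.057 m and z of canister_b_mid in the frame of box_1 between 0.047 and 0.057 m) or (horizontal distance between each of canister_a_mid, canister_b_mid and box_2 below 0.06 m and z of canister_a_mid in the frame of box_2 between 0.047 and 0.057 m and z of canister_b_mid in the frame of box_2 between 0.047 and 0.057 m) or (horizontal distance between each of canister_a_mid, canister_b_mid and box_3 below 0.06 m and z of canister_a_mid in the frame of box_3 between 0.047 and 0.057 m and z of canister_b_mid in the frame of box_3 between 0.047 and 0.057 m)) and ((horizontal distance between each of bottle_a_mid, bottle_b_mid and box_1 below 0.06 m and z of bottle_a_mid in the frame of box_1 between 0.047 and 0.057 m and z of bottle_b_mid in the frame of box_1 between 0.047 and 0.057 m) or (horizontal distance between each of bottle_a_mid, bottle_b_mid and box_2 below 0.06 m and z of bottle_a_mid in the frame of box_2 between 0.047 and 0.057 m and z of bottle_b_mid in the frame of box_2 between 0.047 and 0.057 m) or (horizontal distance between each of bottle_a_mid, bottle_b_mid and box_3 below 0.06 m and z of bottle_a_mid in the frame of box_3 between 0.047 and 0.057 m and z of bottle_b_mid in the frame of box_3 between 0.047 and 0.057 m)) and angle between each of bottle_a_mid, bottle_b_mid, canister_a_mid, canister_b_mid, jar_a_mid, jar_b_mid's own z axis and vertical below 0.1 rad and linear speed of each of bottle_a, bottle_b, canister_a, canister_b, jar_a, jar_b below 0.02 m/s); the robot touches nothing.
It fails at once if a piece is tipped over (leans more than 45 degrees) (angle between any of bottle_a_mid, bottle_b_mid, canister_a_mid, canister_b_mid, jar_a_mid, jar_b_mid's own z axis and vertical above 0.785 rad).
It fails at once if a piece is dropped (falls free of the fingers at over 0.7 m/s, a fall of some 25 mm) ((linear speed of bottle_a above 0.7 m/s and contact force between bottle_a and the fingers below 0.05 N) or (linear speed of bottle_b above 0.7 m/s and contact force between bottle_b and the fingers below 0.05 N) or (linear speed of canister_a above 0.7 m/s and contact force between canister_a and the fingers below 0.05 N) or (linear speed of canister_b above 0.7 m/s and contact force between canister_b and the fingers below 0.05 N) or (linear speed of jar_a above 0.7 m/s and contact force between jar_a and the fingers below 0.05 N) or (linear speed of jar_b above 0.7 m/s and contact force between jar_b and the fingers below 0.05 N)).
It also fails if it takes over 96 s, if anything falls off the work surface, if the arm or the gripper's body presses on something with over 40 N, if the wrist force passes 120 N, or if a joint passes its speed limit or range.

ROBOT

A 6-joint arm with a two-finger parallel gripper is mounted at the origin on the work surface. World frame = base frame: x ahead of the robot, y to its left, z up, the work surface at z = 0. Lengths are in mm, angles in rad, forces in N, time in s.
With the tool pointing down it reaches from about 300 to 775 mm from the base axis. Payload 14.6 kg.
Tool frame: the origin (TCP) lies between the finger pads; the fingertips stand 8 mm ahead of it and the grasp point (between the pads) lies 11 mm behind it; x points along the fingers, y is the direction in which the jaws open and shut, and the axes are right-handed (so a half turn about x gives the same grasp; the last joint's range is limited). The gripper opens to 94 mm and grips with 3 to 60 N. Pads are 16 mm wide; open, the fingers measure 119 mm over their backs; the gripper's body (75 mm by 177 mm) begins 78 mm behind the grasp point.
Start: joints at [-1.334, 0.3, 1.521, -0, 1.321, -0.067], TCP at [164.525, -524.806, 213.446] pointing down, gripper open.
Joint ranges: [-3.03, 3.03], [-0.79, 2.21], [0.23, 2.52], [-1.04, 4.18], [0, 3.07], [-2.55, 2.55]. Speed limits (rad/s): [2.22, 2.22, 2.57, 3.14, 3.14, 3.14].

INTERFACE

Orientations are given as [roll, pitch, yaw] about the fixed x, y, z axes, in that order (R = Rz(yaw) Ry(pitch) Rx(roll)).
In Python, from cell import telemetry, camera, calibration, order gives the robot as it stands.
- The arm moves only by the shell command python3 -m handwheel 'ROWS' [FORCE]. ROWS is JSON, a list of rows, each a list of 7 numbers: the turn, a rotation vector about the tool's x, y, z as a fraction of full scale, then the shift along the tool's x, y, z as a fraction of full scale, then the opening, from 0 (shut) to 1 (fully open). A call has 1 to 12 rows; each row is the pose to reach, as a shift and turn from the pose measured when the call began, along the tool's axes at that moment, turning the shorter way round; what a row does not reach only later rows make up. Full scale, the value 1, is 300 mm for a shift and pi rad for a turn. A row lasts 1/8 s, in which the tool goes at most 62.5 mm and 10.7 degrees, less where a joint would pass 70% of its speed; a pose out of reach is approached as far as the arm can. A call with a number of a shift or a turn outside -1 to 1 is refused whole. A call with a gripper value outside its range is refused whole. The fingers move at their own pace and stop on an object; FORCE is the grip in N (left out, the last holds). Time passes only in rows, so rows that repeat a pose let the fingers close. It gives the time, the measured TCP pose, the force and the opening at its end, in the units of the state.
- telemetry.read_state(): the state, without advancing time (a new reading comes with each control period).
- camera(name): name is "scene" or "top"; returns the picture (384x512x3 uint8, red, green, blue); there is no depth.
- calibration(name): a dict with "fov_y" (degrees; the focal length in pixels is half the picture's height over the tangent of half this angle, whatever the lens; pixels are square), "cx", "cy" (the principal point, pixels), "k1" (the pictures are not rectified: a ray, as slopes to the right and down, at radius r is drawn at 1 + k1 r^2 times it, then the intrinsics apply), "position" and "attitude" of the camera in the world. Camera axes: x right, y down, z forward; pixel columns grow to the right and rows downward; lengths in mm; the calibration is good to about 2 mm. A picture is of the moment at which its call begins. calibration takes no time and is no camera call.
- order.sign_off(): hands the job in, once; it reports no verdict.
The state is a dict: "clock": time; "joints": joint angles; "qd": joint speeds; "effort": joint torques, N m; "eef_pos": TCP position; "eef_rot": TCP orientation; "wrist_force": force on the tool from outside, world axes, zero at the start; "moment": the same for the moment, N m; "finger_gap": finger opening in mm.
Only numpy, scipy, OpenCV 4.12 (cv2) and the standard library are available. Lean on these libraries where they do the work, as an engineer would, in place of code of your own. Each camera call takes 0.05 s, during which the arm holds its last target.

## Working session

There is one attempt and no reset: what is moved stays moved. The work goes in short steps, Python scripts to look and compute and a shell command to move; the robot and the scene stay as the last step left them, time stands still between calls to the robot, and variables do not carry over. Pictures are saved under pics/ and viewed, and the job is handed in when it is done.

```bash
mkdir -p pics; ls
python3 - <<'E'
from cell import telemetry,camera,calibration
import cv2
print(telemetry.read_state())
for n in("scene","top"):
    print(n,calibration(n))
    cv2.imwrite(f"pics/{n}0.png",camera(n)[:,:,::-1])
E
```

```text
pics
{'clock': 0.0, 'joints': array([-1.33361890e+00,  3.00479234e-01,  1.52158387e+00, -1.17663383e-05,
        1.32071937e+00, -6.65942973e-02]), 'qd': array([ 6.25569930e-05,  1.45363559e-03, -1.71032456e-03,  3.47780781e-04,
        1.75873449e-03, -1.08570713e-03]), 'effort': array([-1.64290061e-03, -5.31811845e+01, -3.52738380e+01,  7.07996939e-02,
        2.44465994e-02, -1.35130986e-04]), 'eef_pos': array([ 164.45275513, -524.56544824,  212.8806921 ]), 'eef_rot': array([-1.62781225,  1.56960646,  1.81755504]), 'wrist_force': array([ 0.14376032,  0.42918209, -0.43715587]), 'moment': array([-0.0183887 , -0.03663081,  0.01179219]), 'finger_gap': 94.32617102950998}
scene {'fov_y': 54.13813021594286, 'cx': 261.30294797490626, 'cy': 192.17596394777738, 'k1': -0.04647886676181909, 'position': array([ 821.12677185, -490.85690149,  915.55974937]), 'attitude': array([-2.56011985, -0.00257914,  0.5031415 ])}
top {'fov_y': 55.0239222869927, 'cx': 257.3959632955002, 'cy': 194.21855609850613, 'k1': -0.02442508758264894, 'position': array([352.67055686, -19.61489152, 990.80739075]), 'attitude': array([-2.93508972, -0.00408139, -1.54430431])}
```

View pics/scene0.png

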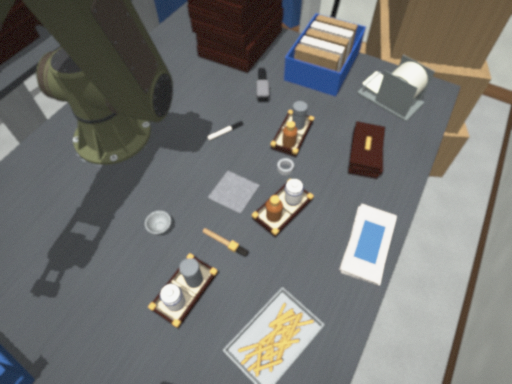

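View pics/top0.png

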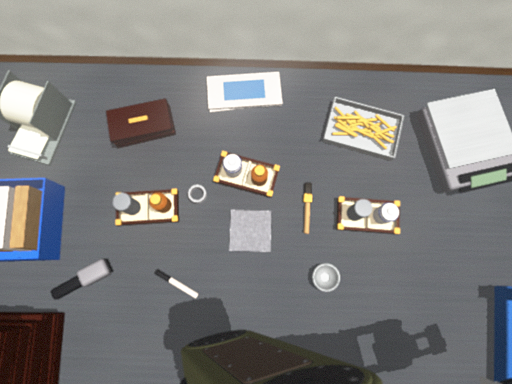

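The top view shows three boxes: left (y+) with canister (122,203) and bottle (160,202), middle with jar (233,164) and bottle (259,174), right with canister (362,209) and jar (389,212). The pad is at (250,230). Next I'll enlarge both views to segment them.

```bash
cat > h.py <<'E'
import numpy as np,cv2
from scipy.spatial.transform import Rotation as R
from cell import telemetry,camera,calibration
C={n:calibration(n) for n in("scene","top")}
def ray(n,uv):
    c=C[n];f=192/np.tan(np.radians(c['fov_y']/2))
    K=np.array([[f,0,c['cx']],[0,f,c['cy']],[0,0,1]])
    p=cv2.undistortPoints(np.array([[uv]],float),K,np.array([c['k1'],0,0,0,0.]))[0,0]
    d=R.from_euler('xyz',c['attitude']).as_matrix()@np.array([p[0],p[1],1])
    return c['position'],d/np.linalg.norm(d)
def plane(n,uv,z):
    o,d=ray(n,uv);return o+d*(z-o[2])/d[2]
def tri(ut,us):
    o1,d1=ray('top',ut);o2,d2=ray('scene',us)
    A=np.c_[d1,-d2];s=np.linalg.lstsq(A,o2-o1,rcond=None)[0]
    a,b=o1+s[0]*d1,o2+s[1]*d2
    return (a+b)/2,np.linalg.norm(a-b)
def proj(n,X):
    c=C[n];f=192/np.tan(np.radians(c['fov_y']/2))
    K=np.array([[f,0,c['cx']],[0,f,c['cy']],[0,0,1]])
    M=R.from_euler('xyz',c['attitude']).as_matrix().T
    return cv2.projectPoints(np.array([X],float),cv2.Rodrigues(M)[0],-M@c['position'],K,np.array([c['k1'],0,0,0,0.]))[0][0,0]
E
python3 - <<'E'
from h import *
import cv2
for n,(x0,y0,w,h) in {"scene":(130,80,200,260),"top":(100,140,310,120)}.items():
    im=cv2.imread(f"pics/{n}0.png")
    hsv=cv2.cvtColor(im,cv2.COLOR_BGR2HSV)
    m=cv2.inRange(hsv,(18,120,140),(32,255,255))
    k,l,s,c=cv2.connectedComponentsWithStats(m)
    print(n,[(c[i].round(1).tolist(),int(s[i,4])) for i in range(1,k) if 4<=s[i,4]<200 and x0<c[i][0]<x0+w and y0<c[i][1]<y0+h])
    s=2.3 if n=="scene" else 2.58
    cv2.imwrite(f"pics/{n}0z.png",cv2.resize(im[y0:y0+h,x0:x0+w],None,fx=s,fy=s,interpolation=cv2.INTER_CUBIC))
E
```

```text
scene [([290.0, 111.8], 4), ([310.5, 118.3], 10), ([290.3, 127.0], 30), ([273.2, 143.4], 13), ([295.2, 151.1], 17), ([273.6, 201.1], 45), ([309.5, 196.3], 15), ([255.1, 214.8], 16), ([275.0, 231.4], 22), ([233.7, 247.7], 24), ([211.7, 269.0], 7), ([213.6, 272.5], 15), ([152.7, 306.3], 20), ([279.4, 316.6], 11), ([176.3, 322.9], 28)]
top [([223.5, 153.3], 26), ([259.2, 170.0], 83), ([276.4, 167.2], 28), ([215.6, 178.7], 31), ([173.9, 191.0], 29), ([269.4, 193.2], 30), ([307.1, 197.4], 74), ([155.2, 198.8], 91), ([340.9, 198.7], 34), ([397.1, 202.7], 22), ([174.7, 218.2], 36), ([117.7, 221.7], 35), ([339.6, 226.4], 32), ([396.5, 230.2], 34)]
```

View pics/top0z.png

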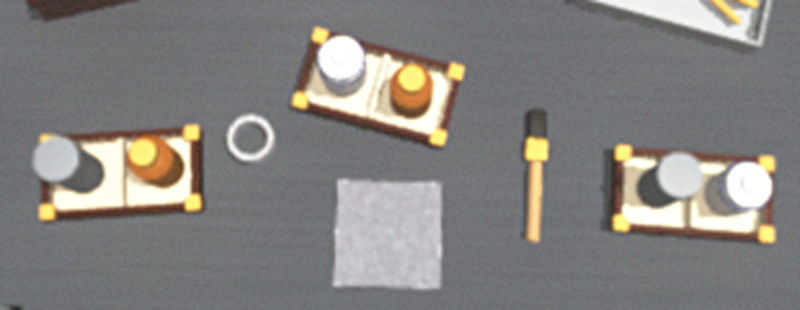

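View pics/scene0z.png

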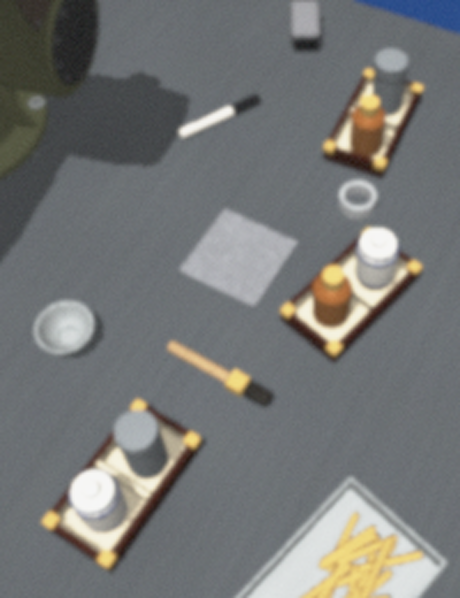

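The zoomed crops show all lids, caps and brass corners clearly. I'll triangulate the corners, pad and piece tops.

Run:
```python
from h import *
np.set_printoptions(precision=1,suppress=True)
T=lambda x,y:(100+x/2.58,140+y/2.58)
S=lambda x,y:(130+x/2.3,80+y/2.3)
print("corner tri")
for a,b in [((173.9,191),(273.2,143.4)),((174.7,218.2),(0,0)),((396.5,230.2),(152.7,306.3)),((397.1,202.7),(176.3,322.9)),((340.9,198.7),(213.6,271.5)),((269.4,193.2),(255.1,214.8)),((276.4,167.2),(275,231.4)),((223.5,153.3),(309.5,196.3))]:
    if b!=(0,0):print(a,*tri(a,b))
boxes={'L':[(T(46,139)),(173.9,191),(174.7,218.2),(117.7,221.7)],'M':[(223.5,153.3),(276.4,167.2),(269.4,193.2),(215.6,178.7)],'R':[(340.9,198.7),(397.1,202.7),(396.5,230.2),(339.6,226.4)]}
for k,v in boxes.items():
    P=np.array([plane('top',p,28)[:2] for p in v]); c=P.mean(0)
    e=[np.linalg.norm(P[i]-P[(i+1)%4]) for i in range(4)]
    ax=(P[0]-P[1]+P[3]-P[2]);
    print(k,c,"edges",np.array(e),"yaw deg of y axis",np.degrees(np.arctan2(-ax[0],ax[1])))
print("pad",np.array([plane('top',T(*p),4)[:2] for p in [(338,180),(441,181),(440,289),(333,287)]]))
print('pad tri',*tri(T(388,234),S(239,257)))
for n,a,b in [('canL',(56,158),(391,61)),('botL',(144,151),(370,101)),('jarM',(341,52),(378,240)),('botM',(411,76),(333,272)),('canR',(680,176),(137,431)),('jarR',(747,183),(93,488))]:
    print(n,*tri(T(*a),S(*b)))
```

```text
corner tri
(173.9, 191) [525.2 170.3  93.5] 50.8177225021387
(396.5, 230.2) [ 469.4 -387.3   22.6] 2.8329187516672105
(397.1, 202.7) [ 542.7 -391.6   25.7] 2.260591199873837
(340.9, 198.7) [ 549.8 -242.    22.8] 1.2700098272325897
(269.4, 193.2) [560.1 -49.5  22.5] 2.434021807671504
(276.4, 167.2) [632.3 -67.8  23. ] 0.49401321872889753
(223.5, 153.3) [666.8  77.4  24.4] 1.0718105642312665
L [514.2 276.4] edges [150.2  73.5 150.3  75.1] yaw deg of y axis 4.858813715937978
M [612.2  13.7] edges [149.4  74.7 149.9  74.3] yaw deg of y axis -13.793379637202909
R [ 507.9 -313.9] edges [150.5  73.9 150.1  74.5] yaw deg of y axis -2.475332299920387
pad [[514.4  52.2]
 [516.3 -56. ]
 [404.  -57.1]
 [403.   52.8]]
pad tri [460.9  -0.7  -0.7] 3.4925162104825156
canL [514.1 318.2  93.7] 1.2225387595834745
botL [523.1 233.2  98.8] 3.3257758250347798
jarM [627.2  48.   93.2] 0.05084749279493988
botM [603.4 -20.8 100.4] 1.794634518436554
canR [ 514.7 -280.9   90.8] 4.953398567820566
jarR [ 509.6 -348.8   84.8] 2.030949705539934
```

Corners agree with the given size (150x75 mm at z≈24–28, 6 mm inset), and tops are at ≈96 mm as expected. I'll cross-check the piece centres by casting onto known-height planes, then compute the first move.

```bash
cat >> h.py <<'E'
BOX={'L':(514.2,276.4,4.86),'M':(612.2,13.7,-13.8),'R':(507.9,-313.9,-2.48)}
def comp(b,s):
    x,y,a=BOX[b];a=np.radians(a);return np.array([x-s*38*np.sin(a),y+s*38*np.cos(a)]),np.degrees(a)
def go(x,y,z,yawdeg):
    """rows to reach TCP x,y,z with tool y along box x (yaw), tool x down"""
    st=telemetry.read_state();R0=R.from_euler('xyz',st['eef_rot'])
    best=None
    for s in(1,-1):
        a=np.radians(yawdeg);ty=s*np.array([np.cos(a),np.sin(a),0]);tx=np.array([0,0,-1.])
        Rt=R.from_matrix(np.c_[tx,ty,np.cross(tx,ty)])
        rv=(R0.inv()*Rt).as_rotvec()
        sh=R0.inv().apply(np.array([x,y,z])-st['eef_pos'])
        j6=st['joints'][5]
        print("s",s,"turn",(rv/np.pi).round(4),"shift",(sh/300).round(4),"rows>=",max(np.degrees(np.linalg.norm(rv))/10.7,np.linalg.norm(sh)/62.5).__round__(1))
    print("pos",st['eef_pos'].round(1),"tooly",R0.apply([0,1,0]).round(3),"toolx",R0.apply([1,0,0]).round(3),"t",st['clock'],"gap",st['finger_gap'],"j",st['joints'].round(2),"F",st['wrist_force'].round(1))
E
python3 - <<'E'
from h import *
np.set_printoptions(precision=1,suppress=True)
T=lambda x,y:(100+x/2.58,140+y/2.58)
S=lambda x,y:(130+x/2.3,80+y/2.3)
for n,a,b,z in [('canL',(56,158),(391,61),96),('botL',(144,151),(370,101),96),('jarM',(341,52),(378,240),90),('botM',(411,76),(333,272),96),('canR',(680,176),(137,431),96),('jarR',(747,183),(93,488),90)]:
    print(n,plane('top',T(*a),z)[:2],plane('scene',S(*b),z)[:2])
for b in'LMR':print(b,comp(b,1),comp(b,-1))
go(522,234,160,4.86)
E
```

```text
canL [513.2 316.9] [515.3 316.6]
botL [522.4 232.8] [523.1 237.2]
jarM [628.2  48.3] [626.5  50.1]
botM [603.9 -21.4] [602.8 -17.6]
canR [ 512.  -281.2] [ 518.4 -280.6]
jarR [ 508.  -347.6] [ 512.3 -349. ]
L (array([511. , 314.3]), np.float64(4.86)) (array([517.4, 238.5]), np.float64(4.86))
M (array([621.3,  50.6]), np.float64(-13.8)) (array([603.1, -23.2]), np.float64(-13.8))
R (array([ 509.5, -275.9]), np.float64(-2.48)) (array([ 506.3, -351.9]), np.float64(-2.48))
s 1 turn [-0.4 -0.   0. ] shift [ 0.2 -2.1 -1.9] rows>= 13.4
s -1 turn [0.6 0.  0. ] shift [ 0.2 -2.1 -1.9] rows>= 13.4
pos [ 164.5 -524.6  212.9] tooly [ 0.3 -1.  -0. ] toolx [-0.  0. -1.] t 0.1 gap 94.17398543104986 j [-1.3  0.3  1.5 -0.   1.3 -0.1] F [-0.1  0.1  0.3]
```

```bash
python3 -m handwheel '[[-0.2,0,0,0.1,-1,-0.95,1],[-0.2,0,0,0.1,-1,-0.95,1],[-0.2,0,0,0.1,-1,-0.95,1],[-0.2,0,0,0.1,-1,-0.95,1],[-0.2,0,0,0.1,-1,-0.95,1],[-0.2,0,0,0.1,-1,-0.95,1],[-0.2,0,0,0.1,-1,-0.95,1],[-0.2,0,0,0.1,-1,-0.95,1]]' 20
python3 - <<'E'
from h import *
go(522,234,160,4.86)
E
```

```text
clock: 1.1
eef_pos: [347.2, -151.2, 183.1]
eef_rot: [-2.085, 1.569, 1.993]
wrist_force: [-0.1, -0.2, 0.7]
finger_gap: 93.6
s 1 turn [-0.2291 -0.0004  0.0003] shift [ 0.0782 -0.2921 -1.3794] rows>= 6.8
s -1 turn [7.709e-01 4.000e-04 5.000e-04] shift [ 0.0782 -0.2921 -1.3794] rows>= 13.0
pos [ 347.2 -151.2  183.1] tooly [ 0.805 -0.593 -0.001] toolx [-0.001  0.001 -1.   ] t 1.1 gap 93.56393248268881 j [-0.51 -0.06  2.    0.    1.2   0.13] F [-0.1 -0.2  0.7]
```

```bash
python3 -m handwheel '[[-0.165,0,0,0.05,-0.21,-1,1],[-0.165,0,0,0.05,-0.21,-1,1],[-0.165,0,0,0.05,-0.21,-1,1],[-0.165,0,0,0.05,-0.21,-1,1],[-0.165,0,0,0.05,-0.21,-1,1],[-0.165,0,0,0.05,-0.21,-1,1]]' 20
python3 - <<'E'
from h import *
go(522,234,160,4.86)
E
```

```text
clock: 1.85
eef_pos: [475.0, 129.4, 167.5]
eef_rot: [-2.025, 1.569, 2.574]
wrist_force: [-0.2, -0.3, -0.5]
finger_gap: 93.6
s 1 turn [-0.0631 -0.0004  0.0006] shift [ 0.0251  0.1163 -0.364 ] rows>= 1.8
s -1 turn [9.369e-01 9.000e-04 5.000e-04] shift [ 0.0251  0.1163 -0.364 ] rows>= 15.8
pos [475.  129.4 167.5] tooly [ 0.994 -0.113 -0.002] toolx [-0.002  0.001 -1.   ] t 1.85 gap 93.60965746111657 j [0.19 0.22 1.74 0.   1.19 0.3 ] F [-0.2 -0.3 -0.5]
```

```bash
python3 -m handwheel '[[-0.063,0,0,0.025,0.116,-0.364,1],[-0.063,0,0,0.025,0.116,-0.364,1],[-0.063,0,0,0.025,0.116,-0.364,1],[-0.063,0,0,0.025,0.116,-0.364,1],[-0.063,0,0,0.025,0.116,-0.364,1]]' 20
python3 - <<'E'
from h import *
go(522,234,47,4.86)
cv2.imwrite("pics/t1.png",camera('top')[:,:,::-1]);im=camera('scene')
cv2.imwrite("pics/s1.png",cv2.resize(im[40:240,180:380],None,fx=2.9,fy=2.9,interpolation=cv2.INTER_CUBIC)[:,:,::-1])
E
```

```text
clock: 2.48
eef_pos: [522.0, 232.4, 160.4]
eef_rot: [-2.31, 1.569, 2.485]
wrist_force: [0.6, 0.6, 0.3]
finger_gap: 93.8
s 1 turn [-0.0007 -0.0004  0.0005] shift [ 0.3782  0.0011 -0.0048] rows>= 1.8
s -1 turn [9.993e-01 7.000e-04 7.000e-04] shift [ 0.3782  0.0011 -0.0048] rows>= 16.8
pos [522.  232.4 160.4] tooly [ 0.997  0.083 -0.001] toolx [-0.002  0.001 -1.   ] t 2.475 gap 93.77275828887743 j [0.35 0.39 1.52 0.   1.23 0.27] F [0.6 0.6 0.3]
```

View pics/s1.png

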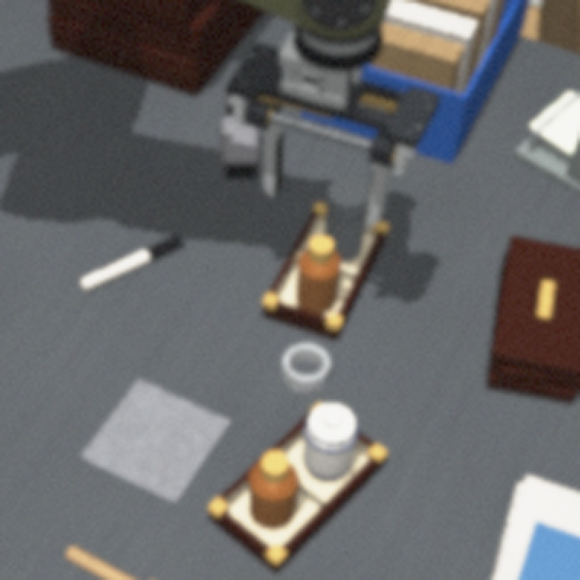

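View pics/t1.png

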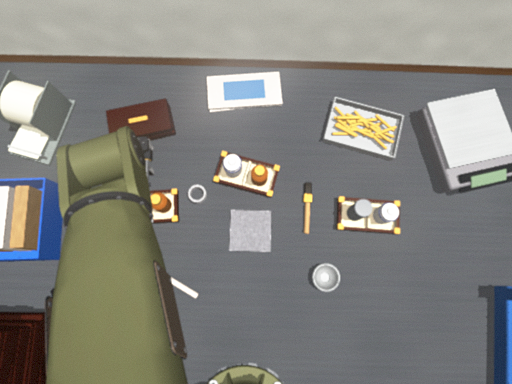

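The gripper hovers above box L, with fingertips in the scene crop around (272,190) and (373,235). I'll check this against the projected TCP.

Run:
```python
from h import *
for X in [(522-47,232.4-4,152),(522+47,232.4+4,152),(522,234,96),(522,234,8)]:
    p=proj('scene',X);print(X,p.round(1),((p-[180,40])*2.9).round(0))
```

```text
(475, 228.4, 152) [275.8 106.3] [278. 192.]
(569, 236.4, 152) [306.7 116. ] [367. 220.]
(522, 234, 96) [290.1 124.5] [319. 245.]
(522, 234, 8) [288.2 143.9] [314. 301.]
```

Consistent. Descend and close gently.

```bash
python3 -m handwheel '[[0,0,0,0.13,0,-0.004,1],[0,0,0,0.25,0,-0.004,1],[0,0,0,0.33,0,-0.004,1],[0,0,0,0.378,0,-0.004,1],[0,0,0,0.378,0,-0.004,1],[0,0,0,0.378,0,-0.004,1]]' 15
python3 - <<'E'
from h import *
go(522,234,47,4.86)
im=camera('scene')
cv2.imwrite("pics/s2.png",cv2.resize(im[80:180,240:340],None,fx=5.5,fy=5.5,interpolation=cv2.INTER_CUBIC)[:,:,::-1])
E
```

```text
clock: 3.32
eef_pos: [522.3, 234.3, 48.2]
eef_rot: [2.973, 1.569, 1.485]
wrist_force: [0.5, 0.2, -0.5]
finger_gap: 93.9
s 1 turn [-0.0006 -0.0006 -0.0001] shift [ 0.004  -0.0011  0.001 ] rows>= 0.0
s -1 turn [ 9.994e-01 -2.000e-04  9.000e-04] shift [ 0.004  -0.0011  0.001 ] rows>= 16.8
pos [522.3 234.3  48.2] tooly [0.997 0.083 0.   ] toolx [ 0.     0.002 -1.   ] t 3.325 gap 93.93123437036714 j [0.36 0.53 1.61 0.   1.   0.27] F [ 0.5  0.2 -0.5]
```

View pics/s2.png

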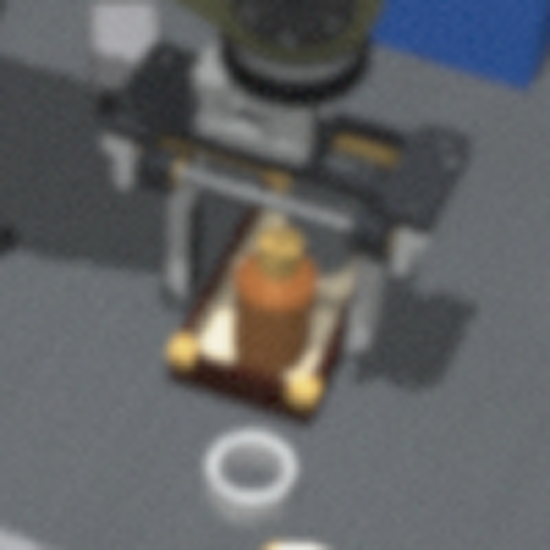

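The bottle, at (277,310) in the crop, stands between the fingers at (180,290) and (365,330). Close.

```bash
python3 -m handwheel '[[0,0,0,0.003,0,0,0.45],[0,0,0,0.003,0,0,0.35],[0,0,0,0.003,0,0,0.3],[0,0,0,0.003,0,0,0.3],[0,0,0,0.003,0,0,0.3],[0,0,0,0.003,0,0,0.3],[0,0,0,0.003,0,0,0.3]]' 25
python3 - <<'E'
from h import *
go(522,234,47,4.86)
E
```

```text
clock: 4.25
eef_pos: [522.4, 234.4, 47.4]
eef_rot: [2.762, 1.569, 1.274]
wrist_force: [1.8, 0.3, 1.7]
finger_gap: 45.6
s 1 turn [-0.0006 -0.0006 -0.0003] shift [ 0.0014 -0.0015  0.0011] rows>= 0.0
s -1 turn [ 9.994e-01 -4.000e-04  1.000e-03] shift [ 0.0014 -0.0015  0.0011] rows>= 16.8
pos [522.4 234.4  47.4] tooly [0.997 0.083 0.001] toolx [ 0.001  0.002 -1.   ] t 4.25 gap 45.63097698066394 j [0.36 0.54 1.61 0.   1.   0.27] F [1.8 0.3 1.7]
```

```bash
python3 -m handwheel '[[0,0,0,-0.05,0,0,0.3],[0,0,0,-0.18,0,0,0.3],[0,0,0,-0.32,0,0,0.3],[0,0,0,-0.35,0,0,0.3],[0,0,0,-0.35,0,0,0.3]]' 25
python3 - <<'E'
from h import *
go(459.5,-2,110,0)
im=camera('scene')
cv2.imwrite("pics/s3.png",cv2.resize(im[40:240,180:380],None,fx=2.9,fy=2.9,interpolation=cv2.INTER_CUBIC)[:,:,::-1])
E
```

```text
clock: 4.88
eef_pos: [522.2, 234.1, 152.4]
eef_rot: [2.705, 1.569, 1.217]
wrist_force: [-0.3, -0.2, -1.7]
finger_gap: 45.6
s 1 turn [ 0.0264 -0.0007 -0.0003] shift [ 0.1397 -0.2736  0.7674] rows>= 4.0
s -1 turn [-9.736e-01  4.000e-04 -1.000e-03] shift [ 0.1397 -0.2736  0.7674] rows>= 16.4
pos [522.2 234.1 152.4] tooly [0.997 0.083 0.001] toolx [ 0.001  0.002 -1.   ] t 4.875 gap 45.58421647296752 j [0.36 0.4  1.53 0.   1.21 0.27] F [-0.3 -0.2 -1.7]
```

View pics/s3.png

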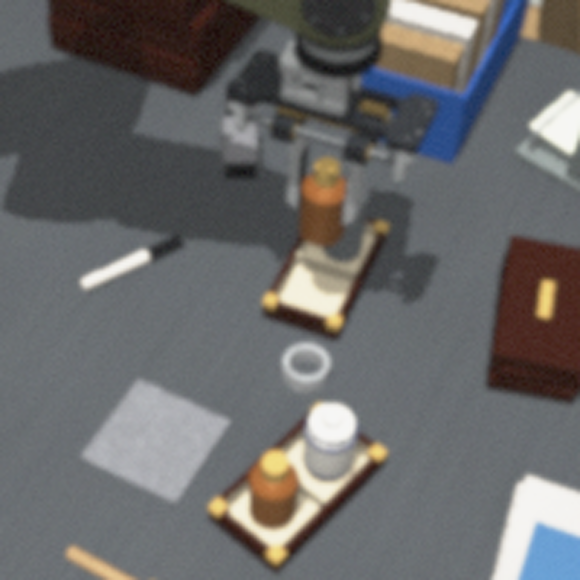

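Bottle held upright at (322,210). Carry it to the pad.

```bash
python3 -m handwheel '[[0.005,0,0,0,-0.04,0.12,0.3],[0.01,0,0,0,-0.1,0.28,0.3],[0.02,0,0,0,-0.16,0.44,0.3],[0.026,0,0,0,-0.22,0.6,0.3],[0.026,0,0,0.05,-0.26,0.72,0.3],[0.026,0,0,0.13,-0.274,0.767,0.3],[0.026,0,0,0.14,-0.274,0.767,0.3],[0.026,0,0,0.14,-0.274,0.767,0.3]]' 25
python3 - <<'E'
from h import *
go(459.5,-2,43.5,0)
E
```

```text
clock: 5.92
eef_pos: [459.0, -1.5, 109.0]
eef_rot: [-2.34, 1.568, 2.374]
wrist_force: [0.3, -0.1, -1.6]
finger_gap: 45.5
s 1 turn [ 0.0005 -0.0005  0.0006] shift [0.2182 0.0021 0.002 ] rows>= 1.0
s -1 turn [-9.995e-01 -9.000e-04 -9.000e-04] shift [0.2182 0.0021 0.002 ] rows>= 16.8
pos [459.   -1.5 109. ] tooly [ 1.     0.002 -0.002] toolx [-0.002  0.002 -1.   ] t 5.925 gap 45.47080020503527 j [-0.08  0.22  1.88  0.    1.04 -0.09] F [ 0.3 -0.1 -1.6]
```

```bash
python3 -m handwheel '[[0,0,0,0.08,0.002,0.002,0.3],[0,0,0,0.15,0.002,0.002,0.3],[0,0,0,0.19,0.002,0.002,0.3],[0,0,0,0.205,0.002,0.002,0.3],[0,0,0,0.212,0.002,0.002,0.3],[0,0,0,0.215,0.002,0.002,0.3],[0,0,0,0.215,0.002,0.002,0.3]]' 25
python3 - <<'E'
from h import *
go(459.5,-2,43.5,0)
E
```

```text
clock: 6.8
eef_pos: [459.7, -2.0, 44.8]
eef_rot: [-2.535, 1.569, 2.179]
wrist_force: [-0.3, 0.4, -1.8]
finger_gap: 45.7
s 1 turn [ 0.0005 -0.0005  0.0004] shift [ 0.0043 -0.0006 -0.0001] rows>= 0.0
s -1 turn [-9.995e-01 -6.000e-04 -8.000e-04] shift [ 0.0043 -0.0006 -0.0001] rows>= 16.8
pos [459.7  -2.   44.8] tooly [ 1.     0.002 -0.001] toolx [-0.001  0.002 -1.   ] t 6.8 gap 45.68887198538568 j [-0.08  0.33  1.92  0.    0.89 -0.09] F [-0.3  0.4 -1.8]
```

Lower the last ~1.5 mm until it contacts, then open gradually.

```bash
python3 -m handwheel '[[0,0,0,0.003,0,0,0.3],[0,0,0,0.005,0,0,0.3],[0,0,0,0.006,0,0,0.3],[0,0,0,0.006,0,0,0.3]]' 25
```

```text
clock: 7.3
eef_pos: [459.8, -2.0, 43.3]
eef_rot: [-2.62, 1.569, 2.094]
wrist_force: [-1.1, -1.1, 5.0]
finger_gap: 45.3
```

Fz has gone from −1.7 to +5.0 N, so it is standing on the pad. Release and rise.

```bash
python3 -m handwheel '[[0,0,0,0,0,0,0.52],[0,0,0,0,0,0,0.6],[0,0,0,0,0,0,0.8],[0,0,0,0,0,0,1],[0,0,0,0,0,0,1],[0,0,0,0,0,0,1],[0,0,0,-0.1,0,0,1],[0,0,0,-0.25,0,0,1],[0,0,0,-0.4,0,0,1],[0,0,0,-0.4,0,0,1]]' 25
python3 - <<'E'
from h import *
go(514.5,-281,160,-2.48)
im=camera('scene')
cv2.imwrite("pics/s4.png",cv2.resize(im[80:330,130:330],None,fx=2.4,fy=2.4,interpolation=cv2.INTER_CUBIC)[:,:,::-1])
E
```

```text
clock: 8.55
eef_pos: [461.2, -2.3, 166.2]
eef_rot: [1.805, 1.566, 0.236]
wrist_force: [0.5, -0.0, -0.9]
finger_gap: 94.3
s 1 turn [ 0.0143 -0.0004 -0.0015] shift [0.0205 0.1761 0.9292] rows>= 4.5
s -1 turn [-9.857e-01  2.300e-03 -6.000e-04] shift [0.0205 0.1761 0.9292] rows>= 16.6
pos [461.2  -2.3 166.2] tooly [1.    0.002 0.005] toolx [ 0.005  0.001 -1.   ] t 8.55 gap 94.2799938077057 j [-0.09  0.15  1.82  0.    1.17 -0.09] F [ 0.5 -0.  -0.9]
```

View pics/s4.png

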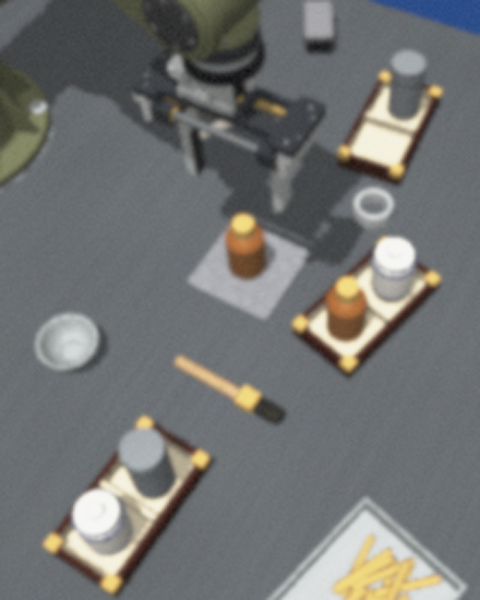

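The bottle stands upright on the pad at (246,250). Next is the canister in box R.

```bash
python3 -m handwheel '[[0.014,0,0,0,0.04,0.2,1],[0.014,0,0,0,0.08,0.4,1],[0.014,0,0,0,0.12,0.6,1],[0.014,0,0,0.01,0.15,0.8,1],[0.014,0,0,0.02,0.176,0.929,1],[0.014,0,0,0.02,0.176,0.929,1],[0.014,0,0,0.02,0.176,0.929,1]]' 25
python3 - <<'E'
from h import *
go(514.5,-281,47,-2.48)
im=camera('top')
cv2.imwrite("pics/t5.png",cv2.resize(im[140:260,100:410],None,fx=2.58,fy=2.58,interpolation=cv2.INTER_CUBIC)[:,:,::-1])
E
```

```text
clock: 9.48
eef_pos: [513.1, -280.1, 156.7]
eef_rot: [-3.053, 1.568, 1.617]
wrist_force: [0.0, 1.3, 0.3]
finger_gap: 94.0
s 1 turn [ 0.0003 -0.0008  0.0001] shift [0.3655 0.0047 0.0038] rows>= 1.8
s -1 turn [-9.997e-01 -1.000e-04 -1.300e-03] shift [0.3655 0.0047 0.0038] rows>= 16.8
pos [ 513.1 -280.1  156.7] tooly [ 0.999 -0.042 -0.   ] toolx [-0.     0.003 -1.   ] t 9.475 gap 94.02428163653627 j [-0.56  0.43  1.48  0.    1.23 -0.52] F [0.  1.3 0.3]
```

View pics/t5.png

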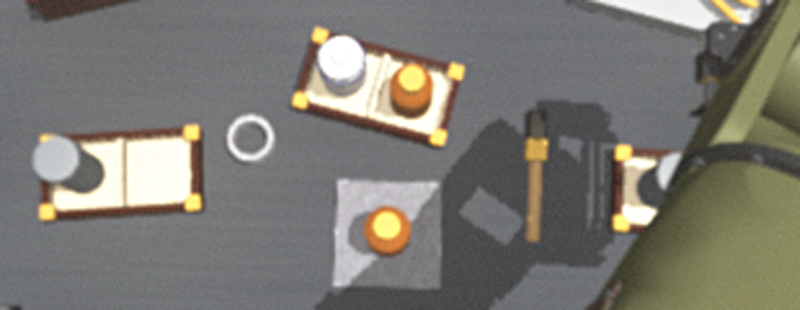

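Top view: bottle on the pad at (387,228), box L right slot empty. Descend on the canister.

```bash
python3 -m handwheel '[[0,0,0,0.12,0.005,0.003,1],[0,0,0,0.24,0.005,0.003,1],[0,0,0,0.33,0.005,0.003,1],[0,0,0,0.368,0.005,0.003,1],[0,0,0,0.368,0.005,0.003,1],[0,0,0,0.368,0.005,0.003,1]]' 25
python3 - <<'E'
from h import *
go(514.5,-281,47,-2.48)
im=camera('scene')
cv2.imwrite("pics/s6.png",cv2.resize(im[220:340,130:250],None,fx=5,fy=5,interpolation=cv2.INTER_CUBIC)[:,:,::-1])
E
```

```text
clock: 10.28
eef_pos: [515.5, -280.6, 48.0]
eef_rot: [2.162, 1.568, 0.55]
wrist_force: [0.1, -1.1, 0.0]
finger_gap: 93.9
s 1 turn [ 0.0006 -0.0004 -0.0006] shift [ 0.0034 -0.0031  0.0014] rows>= 0.0
s -1 turn [-9.994e-01  1.000e-03 -7.000e-04] shift [ 0.0034 -0.0031  0.0014] rows>= 16.8
pos [ 515.5 -280.6   48. ] tooly [ 0.999 -0.041  0.002] toolx [ 0.002  0.001 -1.   ] t 10.275 gap 93.89603625435748 j [-0.56  0.56  1.56  0.    1.02 -0.52] F [ 0.1 -1.1  0. ]
```

View pics/s6.png

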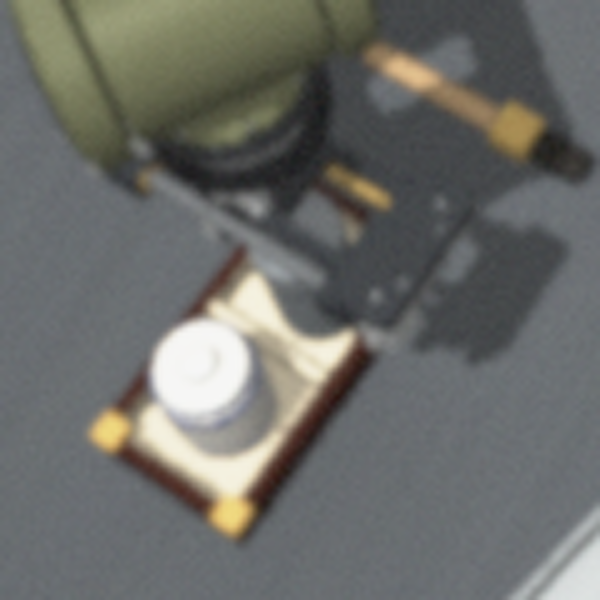

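The canister is mostly hidden under the gripper at about (310,310); the jar at (210,390) is clear of it. Close gently.

```bash
python3 -m handwheel '[[0,0,0,0.002,0,0,0.58],[0,0,0,0.002,0,0,0.52],[0,0,0,0.002,0,0,0.46],[0,0,0,0.002,0,0,0.4],[0,0,0,0.002,0,0,0.3],[0,0,0,0.002,0,0,0.3],[0,0,0,0.002,0,0,0.3],[0,0,0,0.002,0,0,0.3]]' 20;  python3 - <<'E'
from h import *
go(514.5,-281,47,-2.48)
E
```

```text
clock: 11.32
eef_pos: [515.4, -280.7, 47.4]
eef_rot: [2.141, 1.568, 0.529]
wrist_force: [-0.7, 0.5, -0.0]
finger_gap: 44.8
s 1 turn [ 0.0006 -0.0004 -0.0006] shift [ 0.0013 -0.003   0.0012] rows>= 0.0
s -1 turn [-9.994e-01  1.000e-03 -7.000e-04] shift [ 0.0013 -0.003   0.0012] rows>= 16.8
pos [ 515.4 -280.7   47.4] tooly [ 0.999 -0.041  0.002] toolx [ 0.002  0.001 -1.   ] t 11.325 gap 44.83480108190558 j [-0.56  0.56  1.56  0.    1.02 -0.52] F [-0.7  0.5 -0. ]
```

```bash
python3 -m handwheel '[[0,0,0,-0.05,0,0,0.3],[0,0,0,-0.18,0,0,0.3],[0,0,0,-0.33,0,0,0.3],[0,0,0,-0.4,0,0,0.3],[0,0,0,-0.4,0,0,0.3]]' 20
python3 - <<'E'
from h import *
go(517.4,238.5,170,4.86)
im=camera('scene')
cv2.imwrite("pics/s7.png",cv2.resize(im[190:340,130:280],None,fx=4,fy=4,interpolation=cv2.INTER_CUBIC)[:,:,::-1])
E
```

```text
clock: 11.95
eef_pos: [515.7, -281.2, 169.6]
eef_rot: [1.472, 1.566, -0.141]
wrist_force: [-0.6, -0.0, -1.4]
finger_gap: 44.7
s 1 turn [-0.0402  0.0003 -0.0016] shift [-0.0025 -0.0662 -1.731 ] rows>= 8.3
s -1 turn [ 9.598e-01 -2.500e-03 -4.000e-04] shift [-0.0025 -0.0662 -1.731 ] rows>= 16.1
pos [ 515.7 -281.2  169.6] tooly [ 0.999 -0.041  0.005] toolx [ 0.005 -0.001 -1.   ] t 11.95 gap 44.698432701619396 j [-0.56  0.42  1.47  0.    1.25 -0.52] F [-0.6 -0.  -1.4]
```

View pics/s7.png

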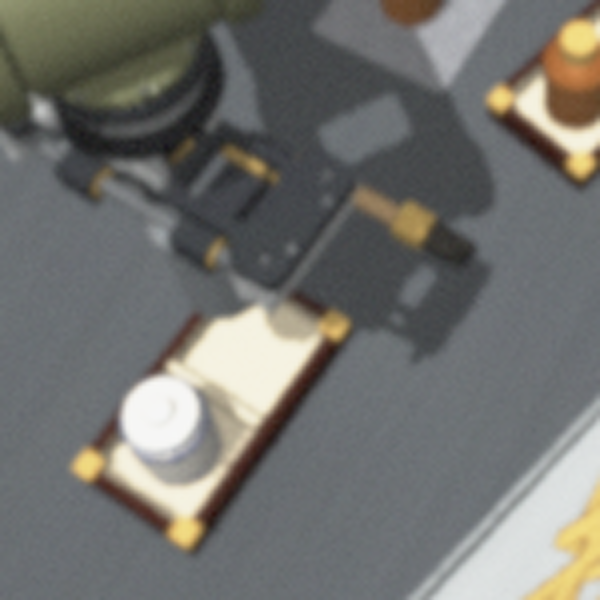

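Right compartment half is empty and the load is right, so the canister is held. Carry it to box L.

```bash
python3 -m handwheel '[[0,0,0,0,0,-0.08,0.3],[0,0,0,0,0,-0.24,0.3],[-0.01,0,0,0,-0.01,-0.42,0.3],[-0.01,0,0,0,-0.02,-0.6,0.3],[-0.02,0,0,0,-0.03,-0.78,0.3],[-0.02,0,0,0,-0.03,-0.92,0.3],[-0.02,0,0,0,-0.03,-0.98,0.3],[-0.02,0,0,0,-0.03,-1,0.3]]' 20
python3 - <<'E'
from h import *
go(517.4,238.5,160,4.86)
E
```

```text
clock: 13.0
eef_pos: [518.3, 20.0, 167.5]
eef_rot: [1.845, 1.569, 0.296]
wrist_force: [0.2, -0.5, -1.2]
finger_gap: 45.3
s 1 turn [-0.0198 -0.0002 -0.0006] shift [ 0.0255  0.0135 -0.7281] rows>= 3.5
s -1 turn [ 9.802e-01 -1.000e-03  2.000e-04] shift [ 0.0255  0.0135 -0.7281] rows>= 16.5
pos [518.3  20.  167.5] tooly [1.    0.023 0.002] toolx [ 0.002  0.001 -1.   ] t 13.0 gap 45.314837463612925 j [-0.03  0.27  1.67  0.    1.2  -0.06] F [ 0.2 -0.5 -1.2]
```

```bash
python3 -m handwheel '[[-0.01,0,0,0,0,-0.1,0.3],[-0.01,0,0,0,0.01,-0.28,0.3],[-0.02,0,0,0.01,0.01,-0.46,0.3],[-0.02,0,0,0.02,0.013,-0.62,0.3],[-0.02,0,0,0.025,0.013,-0.71,0.3],[-0.02,0,0,0.025,0.013,-0.728,0.3],[-0.02,0,0,0.025,0.013,-0.728,0.3]]' 20
python3 - <<'E'
from h import *
go(517.4,238.5,47.5,4.86)
im=camera('scene')
cv2.imwrite("pics/s8.png",cv2.resize(im[60:180,230:350],None,fx=5,fy=5,interpolation=cv2.INTER_CUBIC)[:,:,::-1])
E
```

```text
clock: 13.88
eef_pos: [517.5, 237.5, 159.9]
eef_rot: [1.623, 1.569, 0.137]
wrist_force: [0.5, 0.1, -0.1]
finger_gap: 44.4
s 1 turn [-0.0001 -0.     -0.0005] shift [ 0.3747 -0.0005 -0.0034] rows>= 1.8
s -1 turn [ 9.999e-01 -8.000e-04  0.000e+00] shift [ 0.3747 -0.0005 -0.0034] rows>= 16.8
pos [517.5 237.5 159.9] tooly [0.996 0.085 0.002] toolx [ 0.002  0.    -1.   ] t 13.875 gap 44.40622774540024 j [ 0.37  0.39  1.53 -0.    1.22  0.28] F [ 0.5  0.1 -0.1]
```

View pics/s8.png

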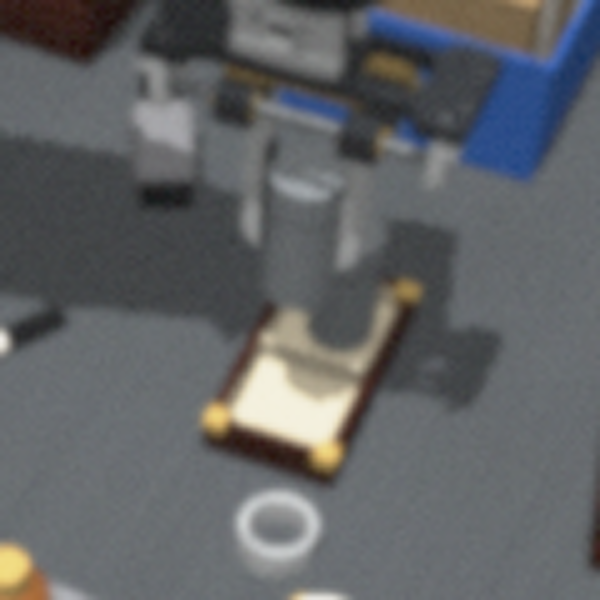

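The canister hangs upright at (300,240), with the empty compartment at (295,390). Descend.

```bash
python3 -m handwheel '[[0,0,0,0.1,0,-0.003,0.3],[0,0,0,0.22,0,-0.003,0.3],[0,0,0,0.3,0,-0.003,0.3],[0,0,0,0.34,0,-0.003,0.3],[0,0,0,0.36,0,-0.003,0.3],[0,0,0,0.368,0,-0.003,0.3],[0,0,0,0.368,0,-0.003,0.3]]' 20
python3 - <<'E'
from h import *
go(517.4,238.5,47.5,4.86)
E
```

```text
clock: 14.8
eef_pos: [517.9, 238.2, 50.2]
eef_rot: [1.733, 1.568, 0.246]
wrist_force: [-0.3, -0.7, -0.9]
finger_gap: 44.8
s 1 turn [-0.0002 -0.0001 -0.0008] shift [ 0.0091 -0.0017 -0.0011] rows>= 0.0
s -1 turn [ 9.998e-01 -1.300e-03  2.000e-04] shift [ 0.0091 -0.0017 -0.0011] rows>= 16.8
pos [517.9 238.2  50.2] tooly [0.996 0.084 0.003] toolx [ 0.003  0.001 -1.   ] t 14.8 gap 44.80503318501034 j [ 0.37  0.53  1.61 -0.    1.    0.28] F [-0.3 -0.7 -0.9]
```

```bash
python3 -m handwheel '[[0,0,0,0.003,0,0,0.3],[0,0,0,0.006,0,0,0.3],[0,0,0,0.009,0,0,0.3],[0,0,0,0.01,0,0,0.3],[0,0,0,0.01,0,0,0.3]]' 20
```

```text
clock: 15.42
eef_pos: [517.9, 238.2, 47.4]
eef_rot: [1.733, 1.568, 0.247]
wrist_force: [-0.2, -1.3, 2.3]
finger_gap: 44.6
```

Contact (Fz −1.2 → +2.3 N) at the same height it was gripped. Release and rise.

```bash
python3 -m handwheel '[[0,0,0,0.002,0,0,0.5],[0,0,0,0.002,0,0,0.6],[0,0,0,0,0,0,0.8],[0,0,0,0,0,0,1],[0,0,0,0,0,0,1],[0,0,0,0,0,0,1],[0,0,0,-0.1,0,0,1],[0,0,0,-0.25,0,0,1],[0,0,0,-0.4,0,0,1],[0,0,0,-0.4,0,0,1]]' 20
python3 - <<'E'
from h import *
go(627,48.5,165,-13.8)
im=camera('scene')
cv2.imwrite("pics/s9.png",cv2.resize(im[60:240,180:360],None,fx=3.3,fy=3.3,interpolation=cv2.INTER_CUBIC)[:,:,::-1])
E
```

```text
clock: 16.68
eef_pos: [518.9, 238.7, 170.9]
eef_rot: [1.818, 1.562, 0.331]
wrist_force: [0.5, -0.6, -0.9]
finger_gap: 94.0
s 1 turn [ 0.1035 -0.0011 -0.0026] shift [0.0207 0.3056 0.662 ] rows>= 3.5
s -1 turn [-0.8965  0.0037 -0.0016] shift [0.0207 0.3056 0.662 ] rows>= 15.1
pos [518.9 238.7 170.9] tooly [0.996 0.084 0.009] toolx [ 0.008  0.003 -1.   ] t 16.675 gap 93.9721425965148 j [ 0.37  0.38  1.52 -0.    1.24  0.28] F [ 0.5 -0.6 -0.9]
```

View pics/s9.png

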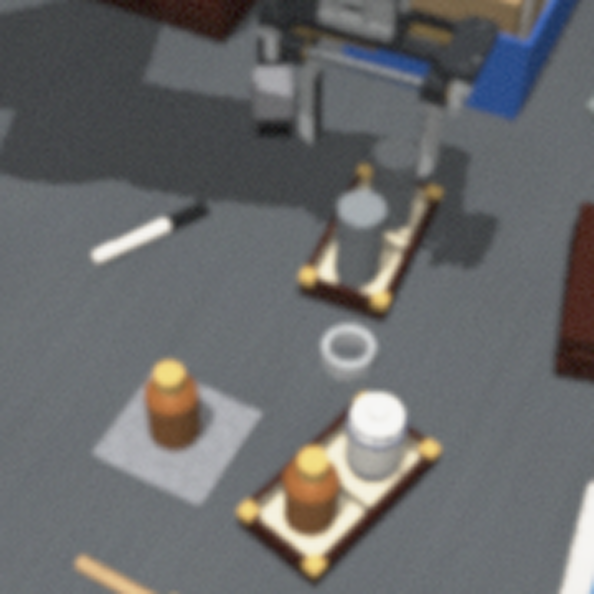

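Canister stands in box L at (360,235), with the other one still behind it. On to the jar in box M.

```bash
python3 -m handwheel '[[0.02,0,0,0,0.06,0.14,1],[0.05,0,0,0,0.14,0.3,1],[0.08,0,0,0.01,0.22,0.48,1],[0.1,0,0,0.02,0.28,0.62,1],[0.1035,-0.001,-0.0026,0.02,0.3056,0.662,1],[0.1035,-0.001,-0.0026,0.02,0.3056,0.662,1],[0.1035,-0.001,-0.0026,0.02,0.3056,0.662,1]]' 20
python3 - <<'E'
from h import *
go(627,48.5,42,-13.8)
im=camera('scene')
cv2.imwrite("pics/s10.png",cv2.resize(im[110:260,220:370],None,fx=4,fy=4,interpolation=cv2.INTER_CUBIC)[:,:,::-1])
E
```

```text
clock: 17.6
eef_pos: [625.6, 49.5, 162.4]
eef_rot: [-1.148, 1.567, -2.958]
wrist_force: [-0.4, -1.4, -0.5]
finger_gap: 94.2
s 1 turn [0.0006 0.0005 0.0012] shift [0.4012 0.0069 0.0013] rows>= 1.9
s -1 turn [-9.994e-01 -1.900e-03  8.000e-04] shift [0.4012 0.0069 0.0013] rows>= 16.8
pos [625.6  49.5 162.4] tooly [ 0.972 -0.237 -0.004] toolx [-0.004 -0.001 -1.   ] t 17.6 gap 94.16797136477629 j [ 0.02  0.52  1.34 -0.    1.29  0.26] F [-0.4 -1.4 -0.5]
```

View pics/s10.png

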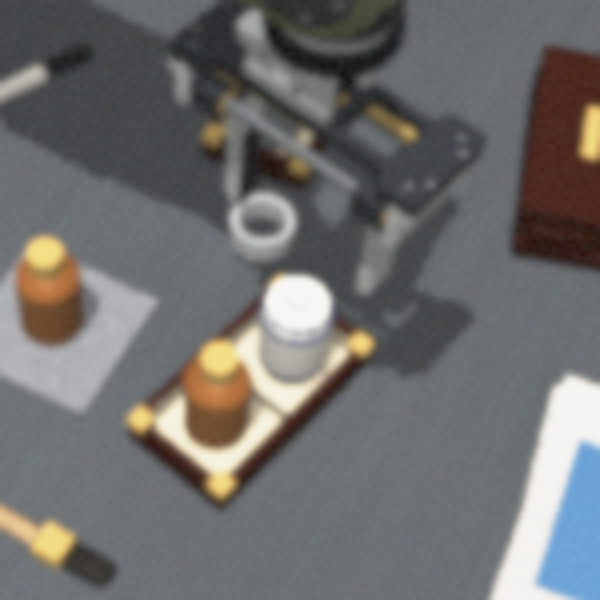

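The jar is at (298,330) below the open fingers. Descend.

```bash
python3 -m handwheel '[[0,0,0,0.14,0.007,0.001,1],[0,0,0,0.26,0.007,0.001,1],[0,0,0,0.35,0.007,0.001,1],[0,0,0,0.4,0.007,0.001,1],[0,0,0,0.402,0.007,0.001,1],[0,0,0,0.402,0.007,0.001,1]]' 20
python3 - <<'E'
from h import *
go(627,48.5,42,-13.8)
im=camera('scene')
cv2.imwrite("pics/s11.png",cv2.resize(im[130:250,240:360],None,fx=4.5,fy=4.5,interpolation=cv2.INTER_CUBIC)[:,:,::-1])
E
```

```text
clock: 18.4
eef_pos: [627.7, 48.9, 43.2]
eef_rot: [-0.972, 1.569, -2.782]
wrist_force: [-0.5, -0.1, 0.1]
finger_gap: 94.1
s 1 turn [0.0007 0.0004 0.0005] shift [ 0.0042 -0.0019  0.0019] rows>= 0.0
s -1 turn [-9.993e-01 -9.000e-04  6.000e-04] shift [ 0.0042 -0.0019  0.0019] rows>= 16.8
pos [627.7  48.9  43.2] tooly [ 0.972 -0.236 -0.002] toolx [-0.002 -0.001 -1.   ] t 18.4 gap 94.14393422868203 j [ 0.02  0.65  1.42 -0.    1.07  0.26] F [-0.5 -0.1  0.1]
```

View pics/s11.png

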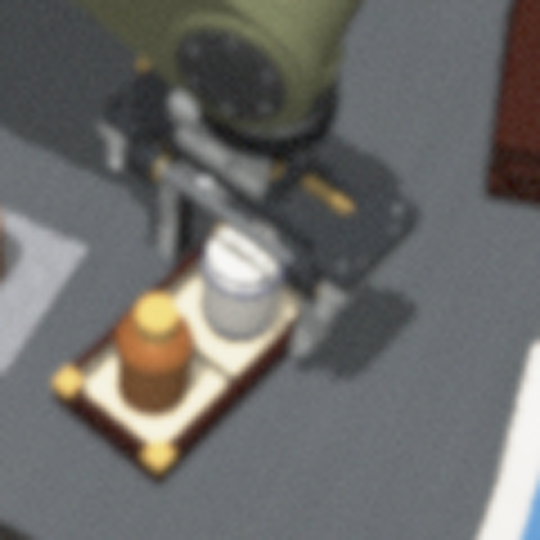

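The jar at (243,285) is between the fingers at (170,230) and (310,330). Close.

```bash
python3 -m handwheel '[[0,0,0,0.003,0,0,0.64],[0,0,0,0.003,0,0,0.58],[0,0,0,0.003,0,0,0.52],[0,0,0,0.003,0,0,0.46],[0,0,0,0.003,0,0,0.35],[0,0,0,0.003,0,0,0.35],[0,0,0,0.003,0,0,0.35],[0,0,0,0.003,0,0,0.35]]' 25
python3 - <<'E'
from h import *
go(627,48.5,42,-13.8)
E
```

```text
clock: 19.45
eef_pos: [627.6, 48.8, 42.4]
eef_rot: [-0.982, 1.569, -2.791]
wrist_force: [-1.9, -0.3, 1.5]
finger_gap: 49.3
s 1 turn [0.0007 0.0004 0.0006] shift [ 0.0014 -0.0018  0.0015] rows>= 0.0
s -1 turn [-9.993e-01 -9.000e-04  6.000e-04] shift [ 0.0014 -0.0018  0.0015] rows>= 16.8
pos [627.6  48.8  42.4] tooly [ 0.972 -0.236 -0.002] toolx [-0.002 -0.001 -1.   ] t 19.45 gap 49.30228387563537 j [ 0.02  0.65  1.43 -0.    1.07  0.26] F [-1.9 -0.3  1.5]
```

```bash
python3 -m handwheel '[[0,0,0,-0.05,0,0,0.35],[0,0,0,-0.18,0,0,0.35],[0,0,0,-0.33,0,0,0.35],[0,0,0,-0.42,0,0,0.35],[0,0,0,-0.42,0,0,0.35]]' 25
python3 - <<'E'
from h import *
go(509.5,-275.9,160,-2.48)
im=camera('scene')
cv2.imwrite("pics/s12.png",cv2.resize(im[130:250,240:360],None,fx=4.5,fy=4.5,interpolation=cv2.INTER_CUBIC)[:,:,::-1])
E
```

```text
clock: 20.08
eef_pos: [628.8, 49.0, 171.1]
eef_rot: [1.568, 1.568, -0.242]
wrist_force: [0.5, 0.4, -2.6]
finger_gap: 48.7
s 1 turn [-0.0622  0.0001 -0.0009] shift [ 0.0366 -0.1306  1.1462] rows>= 5.5
s -1 turn [ 9.378e-01 -1.300e-03 -1.000e-04] shift [ 0.0366 -0.1306  1.1462] rows>= 15.8
pos [628.8  49.  171.1] tooly [ 0.972 -0.236  0.003] toolx [ 0.003 -0.001 -1.   ] t 20.075 gap 48.70273174906626 j [ 0.02  0.51  1.32 -0.    1.3   0.26] F [ 0.5  0.4 -2.6]
```

View pics/s12.png

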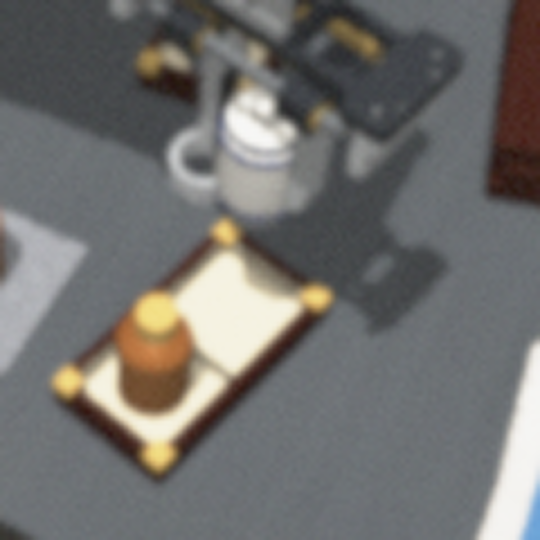

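The jar hangs upright at (258,160) and its compartment is empty. Carry it to box R.

```bash
python3 -m handwheel '[[0,0,0,0,-0.01,0.1,0.35],[-0.01,0,0,0,-0.03,0.26,0.35],[-0.02,0,0,0,-0.05,0.42,0.35],[-0.03,0,0,0,-0.065,0.58,0.35],[-0.045,0,0,0,-0.085,0.74,0.35],[-0.05,0,0,0,-0.1,0.9,0.35],[-0.06,0,0,0,-0.11,0.98,0.35],[-0.06,0,0,0,-0.115,1,0.35],[-0.06,0,0,0,-0.115,1,0.35]]' 30
python3 - <<'E'
from h import *
go(509.5,-275.9,160,-2.48)
E
```

```text
clock: 21.25
eef_pos: [523.5, -233.9, 168.3]
eef_rot: [-1.528, 1.569, 3.134]
wrist_force: [0.4, 0.4, -0.9]
finger_gap: 49.7
s 1 turn [-0.0024  0.      0.0006] shift [ 0.0277 -0.0393  0.1423] rows>= 0.7
s -1 turn [ 9.976e-01  9.000e-04 -0.000e+00] shift [ 0.0277 -0.0393  0.1423] rows>= 16.8
pos [ 523.5 -233.9  168.3] tooly [ 0.999 -0.051 -0.002] toolx [-0.002  0.    -1.   ] t 21.25 gap 49.67481167290285 j [-0.48  0.39  1.51 -0.    1.25 -0.43] F [ 0.4  0.4 -0.9]
```

```bash
python3 -m handwheel '[[-0.0024,0,0,0.01,-0.02,0.07,0.35],[-0.0024,0,0,0.028,-0.039,0.142,0.35],[-0.0024,0,0,0.028,-0.039,0.142,0.35],[-0.0024,0,0,0.028,-0.039,0.142,0.35]]' 30
python3 - <<'E'
from h import *
go(509.5,-275.9,42.4,-2.48)
im=camera('scene')
cv2.imwrite("pics/s13.png",cv2.resize(im[190:340,130:280],None,fx=4,fy=4,interpolation=cv2.INTER_CUBIC)[:,:,::-1])
E
```

```text
clock: 21.75
eef_pos: [510.1, -274.7, 159.9]
eef_rot: [-1.699, 1.569, 2.971]
wrist_force: [0.5, -1.0, -1.9]
finger_gap: 49.2
s 1 turn [ 0.0002 -0.0001  0.0006] shift [ 0.3917 -0.0011  0.0042] rows>= 1.9
s -1 turn [-9.998e-01 -9.000e-04 -1.000e-04] shift [ 0.3917 -0.0011  0.0042] rows>= 16.8
pos [ 510.1 -274.7  159.9] tooly [ 0.999 -0.043 -0.002] toolx [-0.002  0.    -1.   ] t 21.75 gap 49.1890058121999 j [-0.56  0.41  1.5  -0.    1.23 -0.51] F [ 0.5 -1.  -1.9]
```

View pics/s13.png

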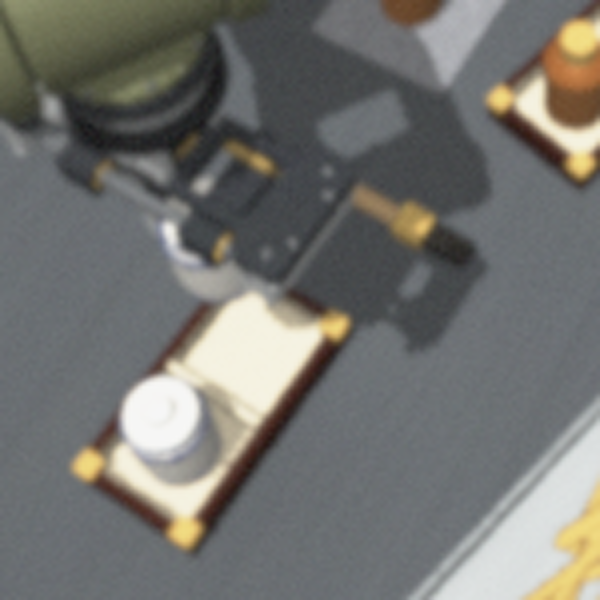

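The jar is held (partly visible at (205,265)) and the slot at (250,350) is clear. Descend.

```bash
python3 -m handwheel '[[0,0,0,0.1,0,0.004,0.35],[0,0,0,0.22,0,0.004,0.35],[0,0,0,0.31,0,0.004,0.35],[0,0,0,0.355,0,0.004,0.35],[0,0,0,0.376,0,0.004,0.35],[0,0,0,0.384,0,0.004,0.35],[0,0,0,0.384,0,0.004,0.35]]' 30
python3 - <<'E'
from h import *
go(509.5,-275.9,42.4,-2.48)
E
```

```text
clock: 22.68
eef_pos: [510.2, -276.0, 45.5]
eef_rot: [-1.042, 1.57, -2.655]
wrist_force: [-0.2, -0.1, -2.2]
finger_gap: 49.5
s 1 turn [0.0003 0.0001 0.0002] shift [ 0.0103 -0.0023 -0.0004] rows>= 0.1
s -1 turn [-9.997e-01 -4.000e-04  2.000e-04] shift [ 0.0103 -0.0023 -0.0004] rows>= 16.8
pos [ 510.2 -276.    45.5] tooly [ 0.999 -0.042 -0.001] toolx [-0.001 -0.    -1.   ] t 22.675 gap 49.46496252523754 j [-0.56  0.55  1.58 -0.    1.01 -0.52] F [-0.2 -0.1 -2.2]
```

```bash
python3 -m handwheel '[[0,0,0,0.003,0,0,0.35],[0,0,0,0.006,0,0,0.35],[0,0,0,0.009,0,0,0.35],[0,0,0,0.011,0,0,0.35],[0,0,0,0.011,0,0,0.35]]' 30
```

```text
clock: 23.3
eef_pos: [510.2, -276.1, 42.4]
eef_rot: [-0.984, 1.57, -2.597]
wrist_force: [-0.8, 1.6, 2.0]
finger_gap: 49.1
```

Touching (+2.0 N) at grip height. Release and rise.

```bash
python3 -m handwheel '[[0,0,0,0.001,0,0,0.55],[0,0,0,0.001,0,0,0.65],[0,0,0,0,0,0,0.8],[0,0,0,0,0,0,1],[0,0,0,0,0,0,1],[0,0,0,0,0,0,1],[0,0,0,-0.1,0,0,1],[0,0,0,-0.25,0,0,1],[0,0,0,-0.42,0,0,1],[0,0,0,-0.42,0,0,1]]' 20
python3 - <<'E'
from h import *
go(459.8,-2,165,0)
im=camera('scene')
cv2.imwrite("pics/s14.png",cv2.resize(im[80:330,130:330],None,fx=2.4,fy=2.4,interpolation=cv2.INTER_CUBIC)[:,:,::-1])
E
```

```text
clock: 24.55
eef_pos: [511.6, -276.8, 172.4]
eef_rot: [0.943, 1.564, -0.67]
wrist_force: [0.1, 0.0, -1.1]
finger_gap: 94.0
s 1 turn [-0.0135  0.0013 -0.0017] shift [ 0.0201 -0.2115 -0.9079] rows>= 4.5
s -1 turn [ 0.9865 -0.0026 -0.002 ] shift [ 0.0201 -0.2115 -0.9079] rows>= 16.6
pos [ 511.6 -276.8  172.4] tooly [ 0.999 -0.042  0.005] toolx [ 0.005 -0.004 -1.   ] t 24.55 gap 93.96117151002514 j [-0.56  0.4   1.48 -0.    1.25 -0.52] F [ 0.1  0.  -1.1]
```

View pics/s14.png

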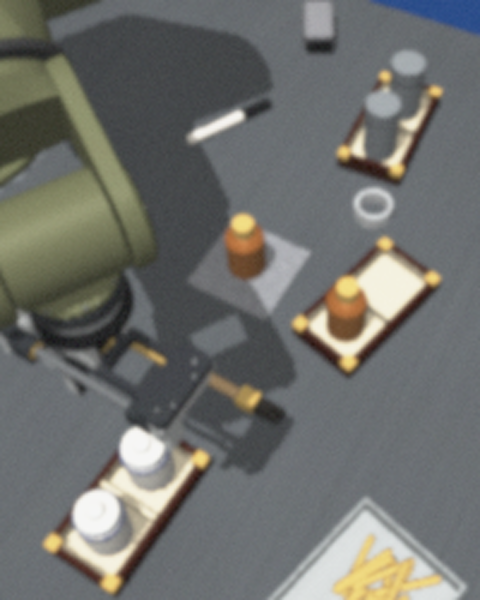

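Two jars now stand in box R at (145,455) and (100,520). Box L has two canisters, box M's left slot at (395,280) is free, and the bottle is still on the pad at (246,250). Fetch that bottle.

```bash
python3 -m handwheel '[[-0.013,0.001,-0.0017,0,-0.05,-0.2,1],[-0.013,0.001,-0.0017,0,-0.1,-0.4,1],[-0.013,0.001,-0.0017,0,-0.14,-0.6,1],[-0.013,0.001,-0.0017,0,-0.19,-0.8,1],[-0.013,0.001,-0.0017,0.02,-0.2115,-0.9079,1],[-0.013,0.001,-0.0017,0.02,-0.2115,-0.9079,1],[-0.013,0.001,-0.0017,0.02,-0.2115,-0.9079,1]]' 20
python3 - <<'E'
from h import *
go(459.8,-2,43.5,0)
im=camera('scene')
cv2.imwrite("pics/s15.png",cv2.resize(im[90:240,180:330],None,fx=4,fy=4,interpolation=cv2.INTER_CUBIC)[:,:,::-1])
E
```

```text
clock: 25.48
eef_pos: [458.8, -1.9, 162.5]
eef_rot: [-1.819, 1.566, 2.892]
wrist_force: [-0.1, 0.0, -0.3]
finger_gap: 93.9
s 1 turn [-0.0005 -0.0004  0.0015] shift [0.3967 0.0052 0.0007] rows>= 1.9
s -1 turn [9.995e-01 2.300e-03 6.000e-04] shift [0.3967 0.0052 0.0007] rows>= 16.8
pos [458.8  -1.9 162.5] tooly [ 1.    -0.002 -0.005] toolx [-0.005  0.001 -1.   ] t 25.475 gap 93.85621016738006 j [-0.08  0.15  1.83  0.    1.17 -0.08] F [-0.1  0.  -0.3]
```

View pics/s15.png

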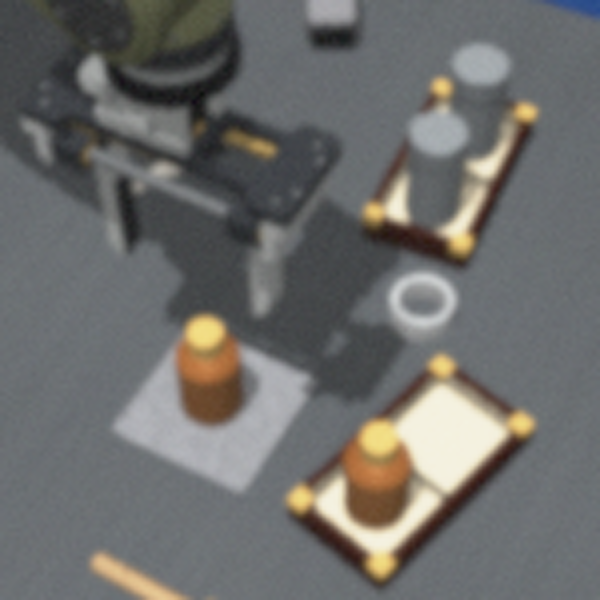

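The bottle at (208,370) is below the fingers and unmoved. Descend and close.

```bash
python3 -m handwheel '[[0,0,0.0015,0.13,0.005,0,1],[0,0,0.0015,0.26,0.005,0,1],[0,0,0.0015,0.35,0.005,0,1],[0,0,0.0015,0.396,0.005,0,1],[0,0,0.0015,0.398,0.005,0,0.8],[0,0,0.0015,0.398,0.005,0,0.58],[0,0,0.0015,0.398,0.005,0,0.5],[0,0,0.0015,0.398,0.005,0,0.42],[0,0,0.0015,0.398,0.005,0,0.3],[0,0,0.0015,0.398,0.005,0,0.3],[0,0,0.0015,0.398,0.005,0,0.3]]' 25
python3 - <<'E'
from h import *
go(459.8,-2,43.5,0)
E
```

```text
clock: 26.9
eef_pos: [460.0, -2.0, 43.5]
eef_rot: [2.682, 1.569, 1.109]
wrist_force: [-1.4, -0.1, 5.2]
finger_gap: 45.8
s 1 turn [-0.0007 -0.0004 -0.0002] shift [-0.0001 -0.0006 -0.0002] rows>= 0.0
s -1 turn [ 9.993e-01 -3.000e-04  6.000e-04] shift [-0.0001 -0.0006 -0.0002] rows>= 16.8
pos [460.   -2.   43.5] tooly [ 1.    -0.002  0.001] toolx [ 0.001  0.001 -1.   ] t 26.9 gap 45.8159843928915 j [-0.08  0.33  1.93  0.    0.88 -0.08] F [-1.4 -0.1  5.2]
```

```bash
python3 -m handwheel '[[0,0,0,-0.05,0,0,0.3],[0,0,0,-0.18,0,0,0.3],[0,0,0,-0.33,0,0,0.3],[0,0,0,-0.4,0,0,0.3],[0,0,0,-0.4,0,0,0.3]]' 25
python3 - <<'E'
from h import *
go(621.3,50.6,160,-13.8)
E
```

```text
clock: 27.52
eef_pos: [460.5, -2.2, 165.2]
eef_rot: [1.804, 1.567, 0.231]
wrist_force: [-0.4, -0.5, -1.7]
finger_gap: 45.3
s 1 turn [ 0.076  -0.0004 -0.0012] shift [ 0.0196  0.5356 -0.1772] rows>= 2.7
s -1 turn [-9.24e-01  1.80e-03 -6.00e-04] shift [ 0.0196  0.5356 -0.1772] rows>= 15.5
pos [460.5  -2.2 165.2] tooly [ 1.    -0.002  0.004] toolx [ 0.004  0.001 -1.   ] t 27.525 gap 45.28212843523611 j [-0.09  0.15  1.83  0.    1.16 -0.08] F [-0.4 -0.5 -1.7]
```

```bash
python3 -m handwheel '[[0.01,0,0,0,0.08,-0.03,0.3],[0.03,0,0,0,0.22,-0.07,0.3],[0.05,0,0,0.01,0.36,-0.12,0.3],[0.07,0,0,0.02,0.48,-0.16,0.3],[0.076,0,-0.001,0.02,0.5356,-0.177,0.3],[0.076,0,-0.001,0.02,0.5356,-0.177,0.3],[0.076,0,-0.001,0.02,0.5356,-0.177,0.3]]' 25
python3 - <<'E'
from h import *
go(621.3,50.6,47.5,-13.8)
im=camera('scene')
cv2.imwrite("pics/s16.png",cv2.resize(im[110:260,220:370],None,fx=4,fy=4,interpolation=cv2.INTER_CUBIC)[:,:,::-1])
E
```

```text
clock: 28.4
eef_pos: [620.4, 50.3, 159.1]
eef_rot: [-2.478, 1.569, 1.994]
wrist_force: [-0.6, -0.2, -0.7]
finger_gap: 45.5
s 1 turn [ 0.0001 -0.0003  0.0003] shift [ 0.3721  0.0028 -0.0013] rows>= 1.8
s -1 turn [-9.999e-01 -4.000e-04 -5.000e-04] shift [ 0.3721  0.0028 -0.0013] rows>= 16.8
pos [620.4  50.3 159.1] tooly [ 0.971 -0.238 -0.001] toolx [-0.001  0.001 -1.   ] t 28.4 gap 45.48457775789716 j [0.02 0.51 1.36 0.   1.27 0.26] F [-0.6 -0.2 -0.7]
```

View pics/s16.png

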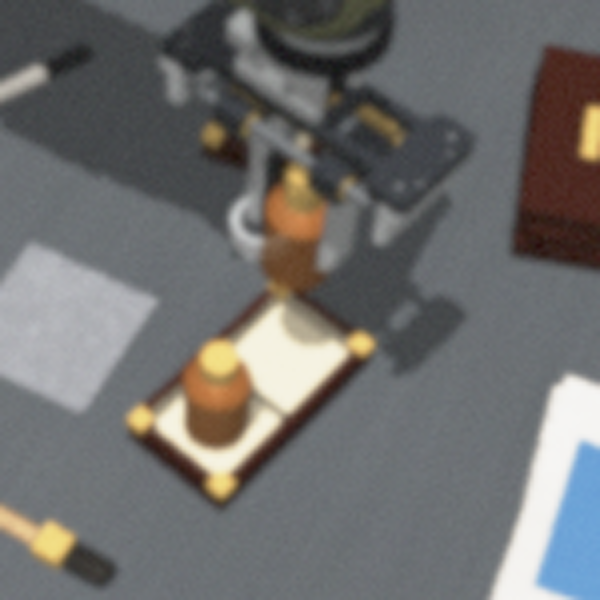

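The bottle hangs upright at (295,230) above the free slot at (300,350). Descend.

```bash
python3 -m handwheel '[[0,0,0,0.1,0.003,-0.001,0.3],[0,0,0,0.22,0.003,-0.001,0.3],[0,0,0,0.3,0.003,-0.001,0.3],[0,0,0,0.34,0.003,-0.001,0.3],[0,0,0,0.358,0.003,-0.001,0.3],[0,0,0,0.366,0.003,-0.001,0.3],[0,0,0,0.366,0.003,-0.001,0.3]]' 25
python3 - <<'E'
from h import *
go(621.3,50.6,47.5,-13.8)
E
```

```text
clock: 29.32
eef_pos: [621.7, 50.4, 50.4]
eef_rot: [2.693, 1.569, 0.881]
wrist_force: [0.1, -0.4, -2.1]
finger_gap: 45.4
s 1 turn [ 0.     -0.0005 -0.0002] shift [ 0.0096 -0.0015 -0.0001] rows>= 0.0
s -1 turn [-1.e+00  3.e-04 -7.e-04] shift [ 0.0096 -0.0015 -0.0001] rows>= 16.8
pos [621.7  50.4  50.4] tooly [ 0.971 -0.238  0.001] toolx [ 0.001  0.001 -1.   ] t 29.325 gap 45.35224503819659 j [0.02 0.63 1.44 0.   1.07 0.26] F [ 0.1 -0.4 -2.1]
```

```bash
python3 -m handwheel '[[0,0,0,0.003,0,0,0.3],[0,0,0,0.006,0,0,0.3],[0,0,0,0.009,0,0,0.3],[0,0,0,0.0105,0,0,0.3],[0,0,0,0.0105,0,0,0.3]]' 25
```

```text
clock: 29.95
eef_pos: [621.8, 50.5, 47.5]
eef_rot: [2.676, 1.569, 0.865]
wrist_force: [-2.4, 0.4, 4.4]
finger_gap: 45.6
```

Contact. Release, rise, then back away so both cameras see everything.

```bash
python3 -m handwheel '[[0,0,0,0,0,0,0.5],[0,0,0,0,0,0,0.6],[0,0,0,0,0,0,0.8],[0,0,0,0,0,0,1],[0,0,0,0,0,0,1],[0,0,0,0,0,0,1],[0,0,0,-0.1,0,0,1],[0,0,0,-0.25,0,0,1],[0,0,0,-0.42,0,0,1],[0,0,0,-0.5,0,0,1],[0,0,0,-0.5,0,0,1]]' 20
python3 - <<'E'
from h import *
go(350,-120,230,0)
E
```

```text
clock: 31.32
eef_pos: [622.2, 50.3, 199.1]
eef_rot: [2.095, 1.566, 0.284]
wrist_force: [-1.0, -0.6, -0.4]
finger_gap: 93.8
s 1 turn [-0.0766 -0.0006 -0.0013] shift [-0.1076 -0.7454  0.7674] rows>= 5.2
s -1 turn [ 9.234e-01 -2.000e-03  8.000e-04] shift [-0.1076 -0.7454  0.7674] rows>= 15.5
pos [622.2  50.3 199.1] tooly [ 0.971 -0.238  0.004] toolx [ 0.004  0.001 -1.   ] t 31.325 gap 93.7739536960616 j [0.02 0.47 1.31 0.   1.35 0.26] F [-1.  -0.6 -0.4]
```

```bash
python3 -m handwheel '[[0,0,0,-0.1,-0.12,0.12,1],[0,0,0,-0.1,-0.28,0.28,1],[0,0,0,-0.1,-0.42,0.43,1],[0,0,0,-0.1,-0.57,0.58,1],[0,0,0,-0.1,-0.7,0.72,1],[0,0,0,-0.1,-0.74,0.76,1],[0,0,0,-0.1,-0.74,0.76,1],[0,0,0,-0.1,-0.74,0.76,1]]' 20
python3 - <<'E'
from h import *
for n,(y0,y1,x0,x1,s) in {"top":(140,260,100,410,2.58),"scene":(80,340,130,330,2.3)}.items():
    cv2.imwrite(f"pics/{n}_end.png",cv2.resize(camera(n)[y0:y1,x0:x1],None,fx=s,fy=s,interpolation=cv2.INTER_CUBIC)[:,:,::-1])
E
```

```text
clock: 32.33
eef_pos: [352.5, -117.9, 227.1]
eef_rot: [2.301, 1.567, 0.489]
wrist_force: [0.2, 0.3, 0.2]
finger_gap: 93.7
```

View pics/top_end.png

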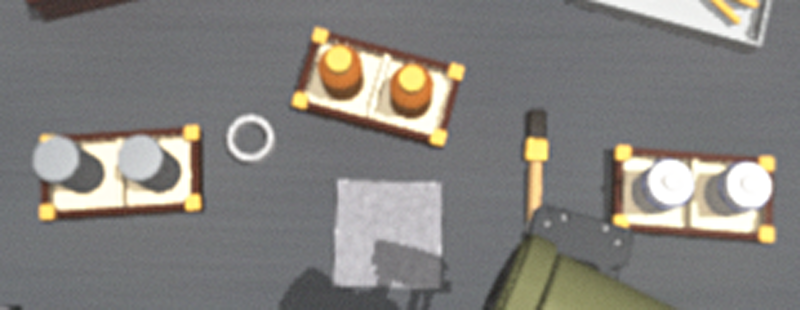

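View pics/scene_end.png

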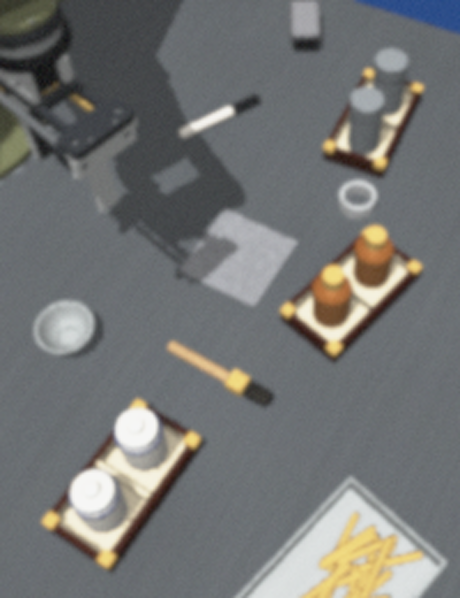

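Both views show pairs: canisters in L (top view (57,158),(141,158)), bottles in M ((340,58),(412,77)), jars in R ((670,184),(747,184)). A numerical check before handing in:

Run:
```python
from h import *
T=lambda x,y:(100+x/2.58,140+y/2.58)
S=lambda x,y:(130+x/2.3,80+y/2.3)
for n,b,a,c in [('canL1','L',(56,158),(391,61)),('canL2','L',(141,158),(368,99)),('botM1','M',(340,57),(375,234)),('botM2','M',(411,76),(333,272)),('jarR1','R',(668,182),(137,423)),('jarR2','R',(747,183),(93,486))]:
    p,e=tri(T(*a),S(*c));print(n,p.round(1),round(e,1),"dist box",round(float(np.hypot(*(p[:2]-BOX[b][:2]))),1))
st=telemetry.read_state();print(st['clock'],st['qd'].round(3))
```

```text
canL1 [514.1 318.2  93.7] 1.2 dist box 41.8
canL2 [517.6 237.2  95.5] 5.2 dist box 39.4
botM1 [621.2  49.1  99.1] 2.2 dist box 36.5
botM2 [603.4 -20.8 100.4] 1.8 dist box 35.6
jarR1 [ 508.6 -271.5   85.4] 2.5 dist box 42.4
jarR2 [ 509.2 -347.7   87.4] 2.4 dist box 33.8
32.425 [-0.    -0.003  0.001  0.001  0.002 -0.004]
```

All distances are below 60 mm, tops are at the expected ≈90–96 mm within measuring error, and the robot is still. Handing in.

```bash
python3 -c "
from cell import order
print(order.sign_off())"
```

```text
the job is handed in; nothing more can be done
None
```

The job is handed in at about 32.5 s on the clock, with every box holding two of a kind. It took four carries. The left box's bottle went to the pad, and the right box's canister took its place. The middle box's jar then went to the right box, and the bottle on the pad moved into the middle box.

In the last pictures from both cameras:
- **Pairs:** two canisters stand in the left box, two bottles in the middle box and two jars in the right box, one per compartment. All look upright, and the pad is empty.
- **Positions:** the measured piece centres lie 34–42 mm from their box centres, against the 60 mm limit.
- **Set-downs:** each piece was lowered until the wrist force showed contact (+2 to +5 N), close to the expected height, then released. The arm had backed away and was still before I handed in.

**Disagreements:** the measured top heights scatter up to about 5 mm from nominal, with the two views missing each other by up to 5 mm. The bottles read 99–100 mm, the canisters 94–95 mm and the jars 85–87 mm. I put this down to hand-picked pixels and the 2 mm calibration error. So the cameras alone don't confirm the 5 mm height limit; the contact heights do. Nothing failed that I could see, and sign-off reports no verdict.

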